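# Set up the punch-and-rivet station on the bench

## Robot

A 6-joint arm with a two-finger parallel gripper is mounted at the origin on the work surface. World frame = base frame: x ahead of the robot, y to its left, z up, the work surface at z = 0. Lengths are in m, angles in rad, forces in N, time in s.
With the tool pointing down it reaches from about 0.225 to 0.725 m from the base axis. Payload 3.1 kg.
Tool frame: the origin (TCP) lies midway between the tips of the shut fingers; the grasp point (between the pads) lies 19 mm behind it; z points along the fingers, x is the direction in which the jaws open and shut, and the axes are right-handed (so a half turn about z gives the same grasp; the last joint's range is limited). The gripper opens to 85 mm and grips with 20 to 120 N. Pads are 22 mm wide; open, the fingers measure 114 mm over their backs; the gripper's body (76 mm by 85 mm) begins 54 mm behind the grasp point. The pads swing forward as they close: fully open they stand 13 mm farther back than shut.
Start: joints at [-1.463, 0.048, 0.099, 1.622, 0, 1.443], TCP at [0.123, -0.51, 0.231] pointing down, gripper open.
Joint ranges: [-2.91, 2.91], [-0.99, 1.94], [-1.21, 1.42], [-2.12, 2.29], [-1.49, 1.47], [-3.14, 3.14]. Speed limits (rad/s): [2.79, 2.79, 3.14, 3.14, 3.14, 3.14].

## Interface

Orientations are given as a rotation vector (axis times angle).
In Python, from station import readout, imaging, ticket gives the robot as it stands. The module is installed in compiled form; this text tells all that it offers.
- The arm moves only by the tool step_arm, never from a script. Its argument "commands" is text: rows parted by semicolons, each of 7 numbers parted by spaces: the turn, a rotation vector about the tool's x, y, z in rad, then the shift along the tool's x, y, z in cm, then the finger opening in cm, from 0 to 8.54. A call has 1 to 12 rows; each row is the pose to reach, as a shift and turn from the pose commanded when the call began, along the tool's axes at that moment; what a row does not reach only later rows make up. A row lasts 1/8 s, in which the tool goes at most 62.5 mm and 10.7 degrees, less where a joint would pass 70% of its speed; a pose out of reach is approached as far as the arm can. A call with a gripper value outside its range is refused whole. The fingers move at their own pace and stop on an object; the grip force is fixed at half the most. Time passes only in rows, so rows that repeat a pose let the fingers close. It gives the time, the measured TCP pose, the force and the opening at its end, in the units of the state.
- readout.get_obs(): the state, without advancing time (a new reading comes with each control period).
- imaging.get_image(name): name is "scene" or "top"; returns the picture (400x640x3 uint8, red, green, blue); there is no depth.
- imaging.calibration(name): a dict with "vertical_fov" (degrees; the focal length in pixels is half the picture's height over the tangent of half this angle, whatever the lens; pixels are square), "cx", "cy" (the principal point, pixels), "R" (3x3) and "t" (3): a world point X has camera coordinates R X + t. Camera axes: x right, y down, z forward; pixel columns grow to the right and rows downward; lengths in m; the calibration is good to about 2 mm. A picture is of the moment at which its call begins. calibration takes no time and is no camera call.
- ticket.sign_off(): hands the job in, once; it reports no verdict.
The state is a dict: "clock": time; "qpos": joint angles; "joint_vel": joint speeds; "joint_torque": joint torques, N m; "position": TCP position; "eef_rot": TCP orientation; "contact_force": force on the tool from outside, world axes, zero at the start; "wrist_torque": the same for the moment, N m; "gripper_width": finger opening in m.
Only numpy, scipy, OpenCV 4.12 (cv2) and the standard library are available. Lean on these libraries where they do the work, as an engineer would, in place of code of your own. Each camera call takes 0.05 s, during which the arm holds its last target. There are 200 camera calls.

## Task

Build up the station for strap work on the plywood bed: first the black rubber pad flat in the bed between its two wooden cleats, then the stone slab on the pad, both centred and square with the bed. Then set the white plastic punching board square on the stone at the end next to the wooden punch block, and the round steel rivet anvil, dimples up, on the bare stone at the other end, next to the rivet dish, both in the middle of the stone's width and fully on it. Lower every piece gently rather than dropping it, and leave the glass plate, mallet and thread spool where they are.

Things in the scene. Friction and masses are not known exactly. Their poses are not given: they have to be found in the camera images.
- pad_center (a point): Loose black rubber pad, a plain flat slab 176 (its x) x 68 (its y) x 12 mm high, about 0.17 kg, lying flat. The point is its centre, 6 mm above its underside; x runs along its length, z up. It can be turned end for end.
- slab_center (a point): Loose slab of speckled grey granite, 160 (its x) x 62 (its y) x 24 mm high, about 0.64 kg, lying flat. The point is its centre, 12 mm above its underside; x along its length, z up. It can be turned end for end.
- board_center (a point): Loose white plastic (polyethylene) punching board, 90 (its x) x 56 (its y) x 15 mm high, about 75 g, lying flat. The point is its centre, 7.5 mm above its underside; x along its length, z up. It can be turned end for end.
- anvil_center (a point): Loose round steel rivet anvil, a disc 40 mm in diameter and 15 mm high, about 0.15 kg, lying flat with its six round dark dimples up. The point is its centre, 7.5 mm above its underside; z up.
- bed: Fixed plywood bed on which the stack is built: a base board 240 (its x) x 92 (its y) x 6 mm, with a dark wooden cleat across each end (16 mm along x, 84 mm along y, top 26 mm above the bench); the clear floor between the cleats is 200 mm long. The long sides are open. The origin is the centre of its underside, on the bench; the floor lies 6 mm above it. x along its length, z up. The finished stack is 57 mm high above the bench.
- punch_block: Fixed light wooden block 38 (along the bed) x 70 x 24 mm high with four steel punches standing in it in a row (tops 46 mm above the bench). It stands on the bench past one end of the bed, its centre 155 mm from the bed's centre along the bed's x axis, on the +x or the -x side. The origin is the centre of its underside.
- rivet_dish: Fixed round open steel dish, 64 mm in diameter and 18 mm high, with brass rivets in it, on the bench past the other end of the bed, its centre 155 mm from the bed's centre. The origin is the centre of its underside.
- glass_center (a point): Bystander, to be left alone: loose clear glass plate 120 (x) x 80 (y) x 10 mm high. The point is its centre.
- mallet_head (a point): Bystander, to be left alone: loose wooden mallet lying flat, its head 62 (x) x 105 (y) x 50 mm high, its round handle, 22 mm thick, reaching 170 mm from the head along -x. The point is the centre of the head, 25 mm above the bench.
- spool_center (a point): Bystander, to be left alone: loose upright spool of black thread, 52 mm in diameter and 60 mm high. The point is its centre, half-way up.

How it is judged:
On the way, in this order (a step that is already met when the one before it is completed fails the run):
1. the pad lies flat in the bed between the cleats, released (x of pad_center in the frame of bed between -0.013 and 0.013 m and y of pad_center in the frame of bed between -0.01 and 0.01 m and z of pad_center in the frame of bed between 0.009 and 0.015 m and angle between the x axis of pad_center and the x axis of bed, either way round below 0.14 rad and angle between pad_center's own z axis and vertical below 0.06 rad and contact force between pad and the fingers below 0.1 N and linear speed of pad below 0.01 m/s), for 0.2 s.
2. the stone slab lies square on the pad, released (x of pad_center in the frame of bed between -0.013 and 0.013 m and y of pad_center in the frame of bed between -0.01 and 0.01 m and z of pad_center in the frame of bed between 0.009 and 0.015 m and angle between the x axis of pad_center and the x axis of bed, either way round below 0.14 rad and angle between each of pad_center, slab_center's own z axis and vertical below 0.06 rad and x of slab_center in the frame of pad_center between -0.013 and 0.013 m and y of slab_center in the frame of pad_center between -0.01 and 0.01 m and z of slab_center in the frame of pad_center between 0.015 and 0.021 m and angle between the x axis of slab_center and the x axis of pad_center, either way round below 0.14 rad and contact force between slab and the fingers below 0.1 N and linear speed of slab below 0.01 m/s), for 0.2 s.
At the end, for the whole second after the job is handed in: At rest: pad flat in bed, slab flat on pad, each within 13 mm along, 10 mm across, 8 deg; board (10 mm, 8 deg) and anvil (14 mm across), flat on the slab, at most 8 mm over its end; board centre within 147 mm of the punch block's, anvil centre, dimples up, within 135 mm of the dish's (x of pad_center in the frame of bed between -0.013 and 0.013 m and y of pad_center in the frame of bed between -0.01 and 0.01 m and z of pad_center in the frame of bed between 0.009 and 0.015 m and angle between the x axis of pad_center and the x axis of bed, either way round below 0.14 rad and angle between each of pad_center, slab_center, board_center, anvil_center's own z axis and vertical below 0.06 rad and x of slab_center in the frame of pad_center between -0.013 and 0.013 m and y of slab_center in the frame of pad_center between -0.01 and 0.01 m and z of slab_center in the frame of pad_center between 0.015 and 0.021 m and angle between the x axis of slab_center and the x axis of pad_center, either way round below 0.14 rad and x of board_center in the frame of slab_center between -0.043 and 0.043 m and y of board_center in the frame of slab_center between -0.01 and 0.01 m and z of board_center in the frame of slab_center between 0.0165 and 0.0225 m and angle between the x axis of board_center and the x axis of slab_center, either way round below 0.14 rad and horizontal distance between board_center and punch_block below 0.147 m and x of anvil_center in the frame of slab_center between -0.066 and 0.066 m and y of anvil_center in the frame of slab_center between -0.014 and 0.014 m and z of anvil_center in the frame of slab_center between 0.0165 and 0.0225 m and horizontal distance between anvil_center and rivet_dish below 0.135 m and linear speed of each of pad, slab, board, anvil below 0.01 m/s); the robot touches nothing.
It fails at once if the glass plate is disturbed (moved more than 20 mm) (distance of glass_center from where it was at the start of the episode above 0.02 m).
It fails at once if the mallet is disturbed (moved more than 20 mm) (distance of mallet_head from where it was at the start of the episode above 0.02 m).
It fails at once if the thread spool is disturbed (moved more than 20 mm) (distance of spool_center from where it was at the start of the episode above 0.02 m).
It fails at once if a piece is dropped: let go, it falls faster than 0.6 m/s (about 20 mm of free fall) ((contact force between pad and the fingers below 0.1 N and linear speed of pad above 0.6 m/s) or (contact force between slab and the fingers below 0.1 N and linear speed of slab above 0.6 m/s) or (contact force between board and the fingers below 0.1 N and linear speed of board above 0.6 m/s) or (contact force between anvil and the fingers below 0.1 N and linear speed of anvil above 0.6 m/s)).
It also fails if it takes over 118 s, if anything falls off the work surface, if the arm or the gripper's body presses on something with over 40 N, if the wrist force passes 120 N, or if a joint passes its speed limit or range.

## Working session

There is one attempt and no reset: what is moved stays moved. The work goes in short steps, Python scripts to look and compute and a tool call to move; the robot and the scene stay as the last step left them, time stands still between calls to the robot, and variables do not carry over. Pictures are saved under pics/ and viewed, about 12 in all and at most 16, crops included, and the job is handed in when it is done.

Besides the shell and the picture viewer there is one more tool, called after "Call:" in YAML: its name, and indented under it one key for each argument. step_arm: Moves the arm, as the interface text tells. Its arguments: {"type":"object","properties":{"commands":{"type":"string"}},"required":["commands"]}

```bash
mkdir -p pics; python3 - <<'E'
from station import readout, imaging
import cv2
for n in ("scene","top"):
    im=imaging.get_image(n); cv2.imwrite(f"pics/{n}0.png",im[:,:,::-1]); print(n,imaging.calibration(n))
print(readout.get_obs())
E
```

```text
scene {'vertical_fov': 47.09287799677286, 'cx': 323.07987827461034, 'cy': 195.92962933271644, 'R': array([[ 0.8650494 ,  0.50154321, -0.01199786],
       [ 0.42434869, -0.7442446 , -0.51577917],
       [-0.26761488,  0.44108319, -0.85663755]]), 't': array([-0.56327424, -0.2321879 ,  1.61772346])}
top {'vertical_fov': 50.23481059683032, 'cx': 320.7558755249159, 'cy': 194.32415317256982, 'R': array([[ 0.01466829, -0.99934678,  0.03302821],
       [-0.98752726, -0.01965772, -0.15621614],
       [ 0.15676335, -0.03032484, -0.98717053]]), 't': array([-0.02403436,  0.60725384,  0.9297414 ])}
{'clock': 0.1, 'qpos': array([-1.46282289e+00,  4.86448338e-02,  9.77285237e-02,  1.62202207e+00,
       -1.53069899e-05,  1.44298856e+00]), 'joint_vel': array([ 0.00067503, -0.00295651,  0.00248952, -0.00049612, -0.0008986 ,
        0.00083032]), 'joint_torque': array([ 3.14039855e-03, -3.39847970e+01,  3.20937574e+01,  1.57515152e-02,
       -1.32143527e-04, -9.16065197e-07]), 'position': array([ 0.12255843, -0.50990747,  0.23023778]), 'eef_rot': array([-2.46610962e+00,  1.94380065e+00,  2.37153063e-03]), 'contact_force': array([-0.2286246 , -0.15056089,  0.78414418]), 'wrist_torque': array([-0.01556622, -0.04976971,  0.03084049]), 'gripper_width': 0.08514801584263297}
```

View pics/top0.png

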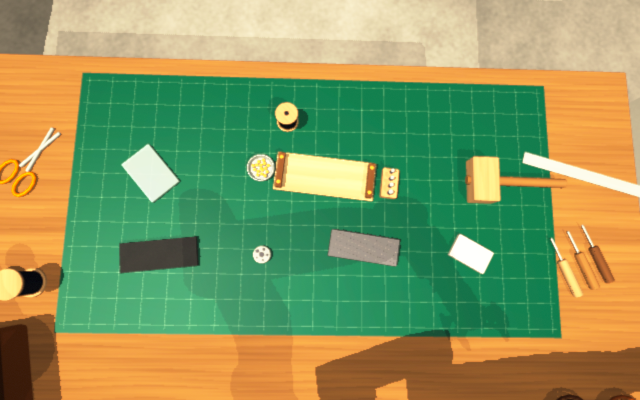

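View pics/scene0.png

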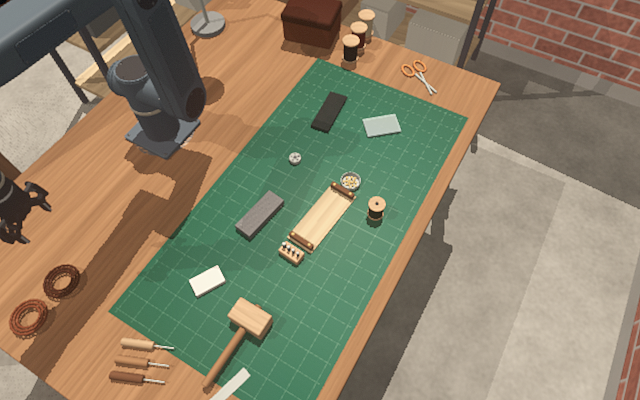

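```bash
cat > h.py <<'E'
import numpy as np, cv2
from station import readout, imaging
def ray(name,px):
    c=imaging.calibration(name); f=200/np.tan(np.radians(c['vertical_fov']/2))
    p=np.atleast_2d(px).astype(float)
    d=np.c_[(p[:,0]-c['cx'])/f,(p[:,1]-c['cy'])/f,np.ones(len(p))]@c['R']
    return -c['R'].T@c['t'], d
def plane(name,px,z):
    o,d=ray(name,px); s=(z-o[2])/d[:,2]; return (o+d*s[:,None])[:,:2]
def proj(name,X):
    c=imaging.calibration(name); f=200/np.tan(np.radians(c['vertical_fov']/2))
    q=np.atleast_2d(X)@c['R'].T+c['t']; return q[:,:2]/q[:,2:]*f+[c['cx'],c['cy']]
def masks(im):
    h=cv2.cvtColor(im,cv2.COLOR_RGB2HSV); H,S,V=[h[...,i].astype(int) for i in range(3)]
    return dict(black=(V<65), grey=(S<60)&(V>50)&(V<170), white=(S<60)&(V>200), light=(S<75)&(V>120), notgreen=~((H>60)&(H<95)&(S>100)))
def rect(name,m,seed,z,r=60):
    "contour of mask component nearest seed, on plane z -> minAreaRect (cx,cy),(l,w),yaw of long side"
    w=np.zeros(m.shape,np.uint8); x,y=map(int,seed)
    w[max(y-r,0):y+r,max(x-r,0):x+r]=m[max(y-r,0):y+r,max(x-r,0):x+r]
    w=cv2.morphologyEx(w,cv2.MORPH_CLOSE,np.ones((3,3)))
    cs,_=cv2.findContours(w,cv2.RETR_EXTERNAL,cv2.CHAIN_APPROX_NONE)
    c=max(cs,key=lambda c:(cv2.contourArea(c) if cv2.pointPolygonTest(c,(x,y),True)>-6 else 0))
    P=plane(name,c[:,0,:],z)
    (cx,cy),(a,b),t=cv2.minAreaRect((P*1000).astype(np.float32))
    if a<b:a,b,t=b,a,t+90
    return cx,cy,a,b,(t+90)%180-90,c
E
cat > m0.py <<'E'
from h import *
for n,S in (("top",dict(pad=(160,254),slab=(364,247),board=(471,253),anvil=(262,254),bed=(325,176),dish=(261,167),block=(390,183),spool=(287,117))),
            ("scene",dict(pad=(329,112),slab=(260,215),board=(207,281),anvil=(295,158),bed=(323,216),dish=(350,181)))):
    im=cv2.imread(f"pics/{n}0.png")[:,:,::-1].copy(); M=masks(im)
    for k,s in S.items():
        z=dict(pad=.006,slab=.012,board=.0075,anvil=.0075,bed=.003,dish=.009,block=.012,spool=.03)[k]
        x=rect(n,M['notgreen'],s,z,70 if k in('pad','bed') else 50)
        print(n,k,np.round(x[:5],1),im[s[1],s[0]])
    print("TCP",proj(n,readout.get_obs()['position']))
E
python3 m0.py
```

```text
top pad [466.2 360.1 181.6  68.7 -83.8] [69 66 58]
top slab [ 490.4 -116.9  165.    65.3   82. ] [169 154 140]
top board [ 480.1 -371.1   97.1   62.2   60.9] [255 255 253]
top anvil [470.8 121.   43.7  41.3 -43.5] [146 134 127]
top bed [662.7   1.9 295.5  97.2  84.2] [255 249 163]
top dish [669.8  86.3 160.8  96.6  84.4] [255 233  84]
top block [ 644.7 -178.6   76.9   45.8   -5.9] [252 248 224]
top spool [797.9  72.1  72.5  57.5   1.4] [255 241 142]
TCP [[607.20438158 460.71238953]]
scene pad [447.5 383.8 662.3 555.1 -60.7] [70 67 59]
scene slab [ 488.4 -106.2  351.8  308.2  -60.2] [154 144 136]
scene board [ 465.8 -368.   327.   300.6   29.9] [250 245 229]
scene anvil [453.5 131.3 411.1 355.9 -60.3] [160 154 143]
scene bed [646.9  -2.2 497.7 475.4 -60.4] [241 210 166]
scene dish [670.4 145.6 384.8 343.6 -60.5] [239 206 148]
TCP [[ 40.56988646 227.72812842]]
```

```bash
python3 - <<'E'
from h import *
a=cv2.imread("pics/top0.png"); s=cv2.imread("pics/scene0.png")
A=cv2.resize(a[140:210,235:405],None,fx=4.6,fy=4.6,interpolation=cv2.INTER_CUBIC)
B=cv2.resize(s[165:270,265:400],None,fx=2.6,fy=2.6,interpolation=cv2.INTER_CUBIC)
o=np.zeros((A.shape[0]+B.shape[0],max(A.shape[1],B.shape[1]),3),np.uint8);o[:A.shape[0],:A.shape[1]]=A;o[A.shape[0]:,:B.shape[1]]=B
cv2.imwrite("pics/c1.png",o);print(o.shape)
# lens check: mat edges straightness in top
h=cv2.cvtColor(a,cv2.COLOR_BGR2HSV);g=((h[...,0]>60)&(h[...,0]<95)&(h[...,1]>100))
for x in range(90,545,65): print("top edge",x,np.argmax(g[60:,x])+60, end='; ')
print()
for y in range(80,330,40): print("left",y,np.argmax(g[y]),'right',639-np.argmax(g[y,::-1]),end='; ')
print()
# scene brown/object hue stats
hs=cv2.cvtColor(s,cv2.COLOR_BGR2HSV)
for p in ((300,110),(280,150),(225,250),(240,270),(329,112),(260,215)): print(p,hs[p[1],p[0]])
E
```

```text
(595, 782, 3)
top edge 90 73; top edge 155 75; top edge 220 77; top edge 285 79; top edge 350 81; top edge 415 83; top edge 480 85; 
left 80 82 right 334; left 120 78 right 545; left 160 74 right 521; left 200 69 right 550; left 240 65 right 549; left 280 60 right 556; left 320 56 right 559; 
(300, 110) [ 71  95 129]
(280, 150) [ 71  98 117]
(225, 250) [ 71  97 118]
(240, 270) [ 70  84 137]
(329, 112) [22 40 70]
(260, 215) [ 13  30 154]
```

View pics/c1.png

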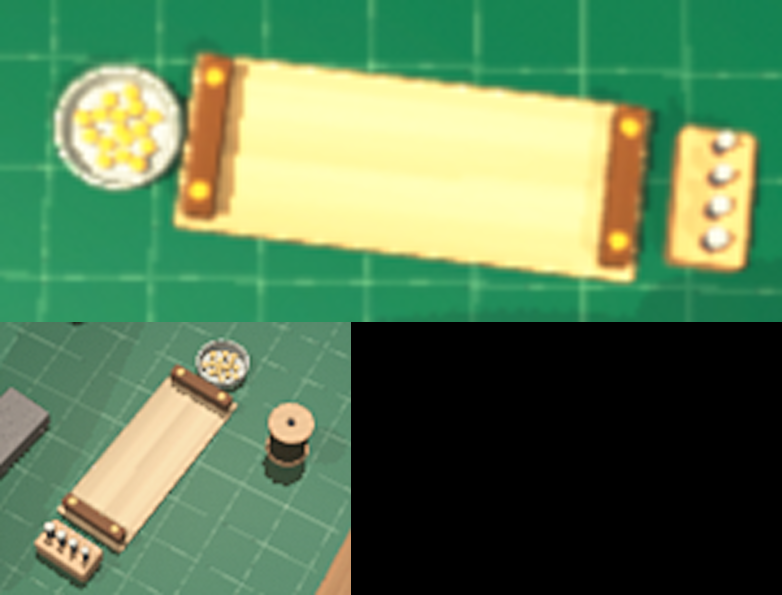

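```bash
python3 - <<'E'
from h import *
p=np.array([(214,76),(199,190),(630,127),(618,240)])/4.6+[235,140]-.4
P=plane("top",p,.027);print(P.round(4),"bed",P.mean(0))
d=(P[:2].mean(0)-P[2:].mean(0));print("len",np.linalg.norm(d),"yaw",np.degrees(np.arctan2(d[1],d[0])))
q=np.array([(180,373),(224,398),(72,501),(117,530)],float); q=(q-[0,322])/2.6+[265,165]-.3
P=plane("scene",q,.027);print(P.round(4),"bed scene",P.mean(0))
d=(P[:2].mean(0)-P[2:].mean(0));print("len",np.linalg.norm(d),"yaw",np.degrees(np.arctan2(d[1],d[0])))
im=cv2.imread("pics/scene0.png"); H=cv2.cvtColor(im,cv2.COLOR_BGR2HSV)
m=~((H[...,0]>55)&(H[...,0]<95)&(H[...,1]>60))
im2=cv2.imread("pics/top0.png"); H=cv2.cvtColor(im2,cv2.COLOR_BGR2HSV)
m2=~((H[...,0]>55)&(H[...,0]<95)&(H[...,1]>60))
S=dict(pad=((160,254),(329,112),.006,45),slab=((364,247),(260,215),.012,40),board=((471,253),(207,281),.0075,35),anvil=((262,254),(295,158),.0075,20),block=((390,183),(292,252),.012,14),dish=((261,167),(350,181),.009,14))
for k,(t,s,z,r) in S.items():
    print(k,np.round(rect("top",m2,t,z,r)[:5],1),np.round(rect("scene",m,s,z,r)[:5],1))
E
```

```text
[[ 0.7007  0.0811]
 [ 0.6408  0.087 ]
 [ 0.6786 -0.134 ]
 [ 0.6193 -0.1276]] bed [ 0.65982293 -0.02337767]
len 0.21587690045903504 yaw 84.19758568102367
[[ 0.6421  0.0851]
 [ 0.7058  0.0802]
 [ 0.6199 -0.1284]
 [ 0.6836 -0.134 ]] bed scene [ 0.66286681 -0.02427446]
len 0.21496976025616427 yaw 84.0692159999808
pad [467.  358.3 176.5  66.1 -83.7] [466.6 358.2 184.7  68.9 -83.5]
slab [ 490.5 -117.1  163.6   64.2   82. ] [ 491.  -117.5  175.2   75.3   82.7]
board [ 479.9 -371.3   95.1   60.7   61.5] [ 480.8 -370.4   94.    65.7   61.7]
anvil [470.8 121.1  41.5  39.4   1.9] [472.3 121.1  53.8  40.3 -57.7]
block [ 645.3 -178.9   71.1   45.2   -5.5] [ 643.4 -173.6   87.    80.5  -60.2]
dish [677.3 130.8  64.6  64.2 -88.2] [672.7 124.3  88.7  78.2 -60.7]
```

```bash
cat > go.py <<'E'
import sys; from h import *; from scipy.spatial.transform import Rotation as Ro
o=readout.get_obs(); R=Ro.from_rotvec(o['eef_rot']); p=o['position']
x0=R.as_matrix()[:,0]; print("t",round(o['clock'],2),"pos",p.round(4),"phi",np.degrees(np.arctan2(x0[1],x0[0])).round(1),"w",round(o['gripper_width'],4),"F",o['contact_force'].round(1),"q",o['qpos'].round(2))
for a in sys.argv[1:]:
    x,y,z,f=map(float,a.split(',')); f=np.radians(f)
    D=Ro.from_matrix(np.array([[np.cos(f),np.sin(f),0],[np.sin(f),-np.cos(f),0],[0,0,-1]]))
    print(*(R.inv()*D).as_rotvec().round(3),*(R.inv().apply(np.array([x,y,z])-p)*100).round(2))
E
python3 go.py .467,.3583,.10,6.4
```

```text
t 0.1 pos [ 0.1226 -0.5099  0.2302] phi -76.5 w 0.0851 F [-0.2 -0.2  0.8] q [-1.46  0.05  0.1   1.62 -0.    1.44]
-0.002 0.002 -1.447 -76.34 -53.77 13.2
```

Call:
step_arm:
  commands: "0 0 -1.447 -76.3 -53.8 13.2 8.54;0 0 -1.447 -76.3 -53.8 13.2 8.54;0 0 -1.447 -76.3 -53.8 13.2 8.54;0 0 -1.447 -76.3 -53.8 13.2 8.54;0 0 -1.447 -76.3 -53.8 13.2 8.54;0 0 -1.447 -76.3 -53.8 13.2 8.54;0 0 -1.447 -76.3 -53.8 13.2 8.54;0 0 -1.447 -76.3 -53.8 13.2 8.54;0 0 -1.447 -76.3 -53.8 13.2 8.54;0 0 -1.447 -76.3 -53.8 13.2 8.54;0 0 -1.447 -76.3 -53.8 13.2 8.54;0 0 -1.447 -76.3 -53.8 13.2 8.54"

```text
clock: 1.6
position: [0.3971, 0.1819, 0.1257]
eef_rot: [3.136, 0.177, 0.001]
contact_force: [1.3, -0.7, 0.9]
gripper_width: 0.0852
```

```bash
python3 go.py .467,.3583,.10,6.4
```

```text
t 1.6 pos [0.3971 0.1819 0.1257] phi 6.5 w 0.0852 F [ 1.3 -0.7  0.9] q [ 0.28 -0.18 -0.33  1.42 -0.    1.73]
0.001 -0.0 0.001 8.94 -16.74 2.57
```

Call:
step_arm:
  commands: "0 0 0 8 -15 5 8.54;0 0 0 8 -15 5 8.54;0 0 0 8 -15 5 8.54;0 0 0 8 -15 5 8.54;0 0 0 8 -15 5 8.54"

```text
clock: 2.22
position: [0.459, 0.337, 0.0757]
eef_rot: [3.135, 0.176, -0.003]
contact_force: [0.1, -0.4, 0.6]
gripper_width: 0.0855
```

```bash
python3 go.py .467,.3583,-.004,6.4; python3 - <<'E'
from h import *
a=imaging.get_image("top")[:,:,::-1]; b=imaging.get_image("scene")[:,:,::-1]
o=np.hstack([cv2.resize(a[200:300,90:240],(600,400)),cv2.resize(b[60:160,280:330],(200,400))])
o=np.hstack([cv2.resize(a[200:300,100:220],(480,400)),cv2.resize(b[70:170,280:360],(320,400))])
cv2.imwrite("pics/p1.png",o)
E
```

```text
t 2.23 pos [0.459  0.337  0.0757] phi 6.4 w 0.0855 F [ 0.1 -0.4  0.6] q [ 0.52  0.19 -0.06  1.33 -0.    1.97]
0.001 0.002 0.001 1.05 -2.04 7.97
```

View pics/p1.png

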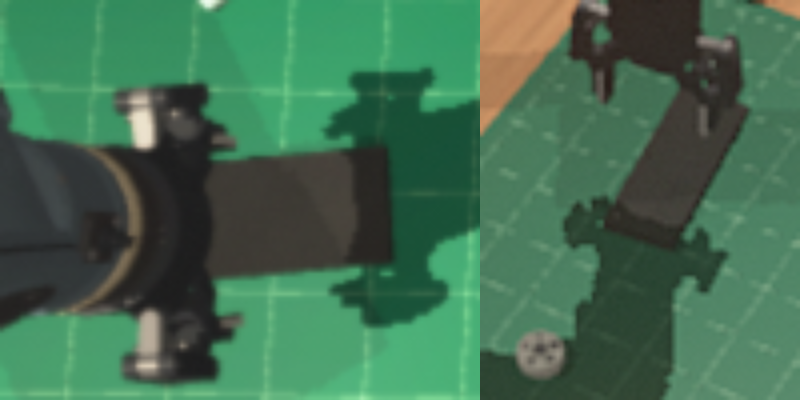

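Call:
step_arm:
  commands: "0 0 0 1.05 -2.05 3 8.54;0 0 0 1.05 -2.05 6.5 8.54;0 0 0 1.05 -2.05 7.9 8.54;0 0 0 1.05 -2.05 7.9 8.54;0 0 0 1.05 -2.05 7.9 8.54;0 0 0 1.05 -2.05 7.9 5;0 0 0 1.05 -2.05 7.9 5;0 0 0 1.05 -2.05 7.9 5;0 0 0 1.05 -2.05 7.9 5;0 0 0 1.05 -2.05 7.9 5;0 0 0 1.05 -2.05 7.9 5"

```text
clock: 3.7
position: [0.4695, 0.3601, -0.0]
eef_rot: [-3.135, -0.176, -0.006]
contact_force: [0.4, -0.8, 5.6]
gripper_width: 0.0655
```

```bash
python3 go.py .467,.3583,.10,6.4
```

```text
t 3.7 pos [ 0.4695  0.3601 -0.    ] phi 6.4 w 0.0655 F [ 0.4 -0.8  5.6] q [ 0.54  0.29 -0.1   1.18 -0.    2.  ]
-0.002 -0.004 0.0 -0.23 0.14 -10.0
```

```bash
python3 go.py .4695,.3601,.06,6.4 .661,-.022,.10,-5.9
```

```text
t 3.7 pos [ 0.4695  0.3601 -0.    ] phi 6.4 w 0.0655 F [ 0.4 -0.8  5.6] q [ 0.54  0.29 -0.1   1.18 -0.    2.  ]
-0.002 -0.004 0.0 0.03 -0.01 -6.0
-0.002 -0.004 0.215 14.8 40.1 -10.01
```

Call:
step_arm:
  commands: "0 0 0 0 0 -1 5;0 0 0 0 0 -3 5;0 0 0 0 0 -6 5;0 0 0 0 0 -9 5;0 0 0.05 3 8 -10 5;0 0 0.1 6 16 -10 5;0 0 0.15 8 22 -10 5;0 0 0.2 10 28 -10 5;0 0 0.215 12.5 34 -10 5;0 0 0.215 14 38 -10 5;0 0 0.215 14.8 40.1 -10 5;0 0 0.215 14.8 40.1 -10 5"

```text
clock: 5.2
position: [0.6607, -0.0272, 0.0965]
eef_rot: [3.136, -0.171, -0.0]
contact_force: [-0.9, 0.5, -1.8]
gripper_width: 0.0657
```

```bash
python3 - <<'E'
from h import *
a=imaging.get_image("top")[:,:,::-1]; b=imaging.get_image("scene")[:,:,::-1]
o=np.hstack([cv2.resize(a[120:240,230:410],(480,320)),cv2.resize(b[140:280,250:390],(320,320))])
cv2.imwrite("pics/p2.png",o)
E
python3 go.py .661,-.022,.04,-5.9
```

```text
t 5.3 pos [ 0.6592 -0.0231  0.0967] phi -6.0 w 0.0652 F [-1.5  0.2 -2. ] q [-0.14  0.41  0.26  1.42  0.    1.54]
-0.001 0.002 -0.001 0.18 -0.13 5.67
```

View pics/p2.png

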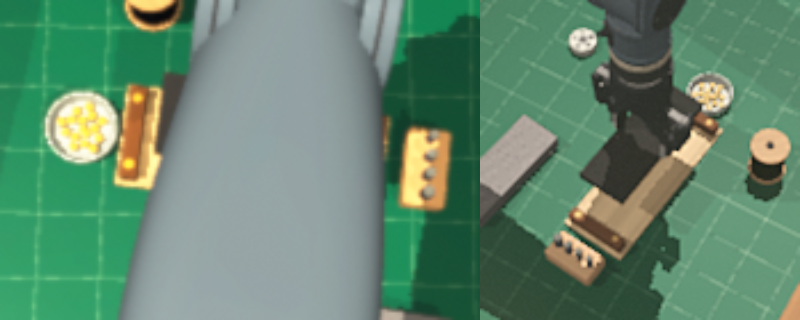

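Call:
step_arm:
  commands: "0 0 0 0.2 -0.1 3 5;0 0 0 0.2 -0.1 6 5;0 0 0 0.2 -0.1 7.5 5;0 0 0 0.2 -0.1 8.2 5;0 0 0 0.2 -0.1 8.5 5;0 0 0 0.2 -0.1 8.7 5;0 0 0 0.2 -0.1 8.7 5;0 0 0 0.2 -0.1 8.7 5"

```text
clock: 6.3
position: [0.6623, -0.0222, 0.0111]
eef_rot: [3.137, -0.162, 0.002]
contact_force: [-0.5, 0.4, -1.6]
gripper_width: 0.0654
```

```bash
python3 go.py .661,-.022,.006,-5.9
```

```text
t 6.3 pos [ 0.6623 -0.0222  0.0111] phi -5.9 w 0.0654 F [-0.5  0.4 -1.6] q [-0.13  0.46  0.15  1.26  0.    1.54]
0.0 -0.001 -0.0 -0.13 -0.0 0.51
```

Call:
step_arm:
  commands: "0 0 0 -0.1 0 0.2 5;0 0 0 -0.1 0 0.4 5;0 0 0 -0.1 0 0.5 5;0 0 0 -0.1 0 0.55 5;0 0 0 -0.1 0 0.55 5;0 0 0 -0.1 0 0.55 6.9;0 0 0 -0.1 0 0.55 7.4;0 0 0 -0.1 0 0.55 8.54;0 0 0 -0.1 0 0.55 8.54;0 0 0 -0.1 0 0.55 8.54;0 0 0 -0.1 0 0.55 8.54"

```text
clock: 7.68
position: [0.6608, -0.0219, 0.0048]
eef_rot: [3.137, -0.162, -0.0]
contact_force: [0.7, 0.4, -0.9]
gripper_width: 0.0852
```

```bash
python3 go.py .661,-.022,.10,-5.9 .478,-.15,.15,-7.7
```

```text
t 7.67 pos [ 0.6608 -0.0219  0.0048] phi -5.9 w 0.0852 F [ 0.7  0.4 -0.9] q [-0.13  0.46  0.14  1.25 -0.    1.54]
0.0 0.0 -0.0 0.02 0.01 -9.52
0.0 0.0 0.031 -16.87 14.62 -14.52
```

Call:
step_arm:
  commands: "0 0 0 0 0 -2 8.54;0 0 0 0 0 -5 8.54;0 0 0 0 0 -9 8.54;0 0 0 -5 3 -11.5 8.54;0 0 0.02 -10 6 -11.5 8.54;0 0 0.032 -15.8 9 -11.5 8.54;0 0 0.032 -15.8 11.2 -11.5 8.54;0 0 0.032 -15.8 11.2 -11.5 8.54;0 0 0.032 -15.8 11.2 -11.5 8.54"

```text
clock: 8.8
position: [0.4933, -0.117, 0.1214]
eef_rot: [3.134, -0.212, 0.004]
contact_force: [0.9, -0.7, -0.2]
gripper_width: 0.0858
```

```bash
cat > pm.py <<'E'
from h import *
for n,s in (("top",(325,176)),("scene",(323,216))):
    im=imaging.get_image(n); cv2.imwrite(f"pics/{n}_pad.png",im[:,:,::-1]); V=im.max(2)
    w=np.zeros(V.shape,bool); q=proj(n,[(x,y,.01) for x,y in ((.63,-.14),(.56,.085),(.76,.085),(.76,-.14))])
    x,y=s; w[y-60:y+60,x-60:x+60]=1
    print(n,np.round(rect(n,(V<85)&w,s,.012,60)[:5],1))
E
python3 pm.py; python3 - <<'E'
import cv2,numpy as np
a=cv2.imread('pics/top_pad.png');b=cv2.imread('pics/scene_pad.png')
cv2.imwrite("pics/p3.png",np.hstack([cv2.resize(a[130:290,230:430],(480,384)),cv2.resize(b[140:300,220:380],(320,384))]))
E
python3 go.py .4905,-.1172,.05,-7.7
```

```text
top [659.8 -24.  170.7  64.   84. ]
scene [662.  -23.7 176.7  68.8  83.9]
t 8.9 pos [ 0.4933 -0.1166  0.1207] phi -7.7 w 0.0852 F [-1.4  0.6 -0.3] q [-0.36  0.   -0.17  1.4   0.    1.34]
-0.0 -0.001 0.0 -0.28 0.1 7.07
```

View pics/p3.png

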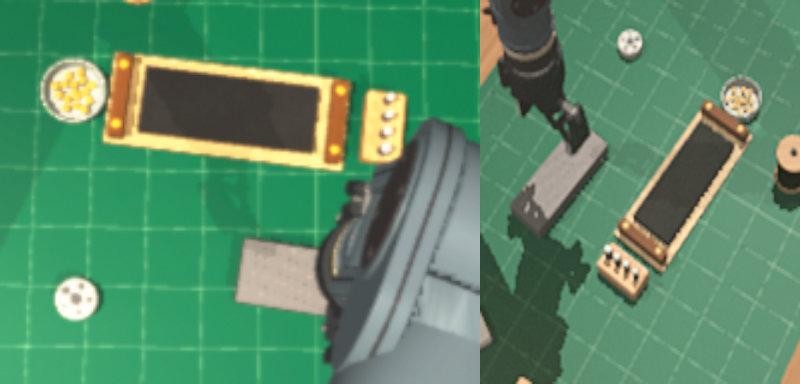

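Call:
step_arm:
  commands: "0 0 0 -0.25 0.1 4 8.54;0 0 0 -0.25 0.1 8 8.54;0 0 0 -0.25 0.1 10.5 8.54;0 0 0 -0.25 0.1 11.6 8.54;0 0 0 -0.25 0.1 11.6 8.54;0 0 0 -0.25 0.1 11.6 8.54;0 0 0 -0.25 0.1 11.6 4.5;0 0 0 -0.25 0.1 11.6 4.5;0 0 0 -0.25 0.1 11.6 4.5;0 0 0 -0.25 0.1 11.6 4.5;0 0 0 -0.25 0.1 11.6 4.5;0 0 0 -0.25 0.1 11.6 4.5"

```text
clock: 10.4
position: [0.4908, -0.1182, 0.0056]
eef_rot: [3.134, -0.212, 0.005]
contact_force: [0.9, 0.6, 5.2]
gripper_width: 0.0606
```

```bash
python3 go.py .661,-.024,.10,-5.9
```

```text
t 10.4 pos [ 0.4908 -0.1182  0.0056] phi -7.7 w 0.0606 F [0.9 0.6 5.2] q [-0.37  0.07 -0.33  1.16  0.    1.34]
0.001 -0.003 -0.032 15.62 -11.62 -9.4
```

Call:
step_arm:
  commands: "0 0 0 0 0 -1 4.5;0 0 0 0 0 -3 4.5;0 0 0 0 0 -6 4.5;0 0 0 0 0 -9 4.5;0 0 -0.01 3 -2 -10 4.5;0 0 -0.02 6 -5 -10 4.5;0 0 -0.032 9 -8 -10 4.5;0 0 -0.032 12 -10 -10 4.5;0 0 -0.032 14.5 -11.5 -10 4.5;0 0 -0.032 15.7 -11.5 -10 4.5;0 0 -0.032 15.7 -11.5 -10 4.5;0 0 -0.032 15.7 -11.5 -10 4.5"

```text
clock: 11.9
position: [0.659, -0.0248, 0.1024]
eef_rot: [-3.137, 0.162, 0.006]
contact_force: [-0.1, -0.9, -5.9]
gripper_width: 0.0605
```

```bash
python3 go.py .661,-.025,.0236,-5.9;python3 - <<'E'
from h import *
b=imaging.get_image("scene")[:,:,::-1]
cv2.imwrite("pics/p4.png",cv2.resize(b[130:290,220:400],(540,480)))
E
```

```text
t 11.9 pos [ 0.659  -0.0248  0.1024] phi -5.9 w 0.0605 F [-0.1 -0.9 -5.9] q [-0.14  0.41  0.27  1.43 -0.    1.53]
-0.0 0.004 -0.0 0.23 -0.0 7.87
```

View pics/p4.png

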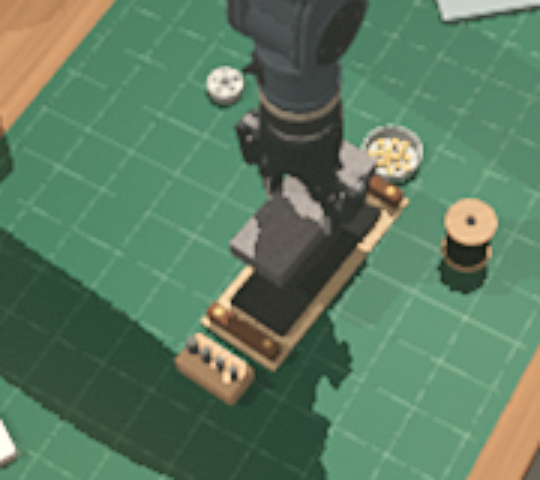

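Call:
step_arm:
  commands: "0 0 0 0.2 0 3 4.5;0 0 0 0.2 0 5.5 4.5;0 0 0 0.2 0 6.8 4.5;0 0 0 0.2 0 7.3 4.5;0 0 0 0.2 0 7.5 4.5;0 0 0 0.2 0 7.5 4.5;0 0 0 0.2 0 7.5 4.5"

```text
clock: 12.82
position: [0.6634, -0.0252, 0.03]
eef_rot: [3.137, -0.162, 0.003]
contact_force: [-0.5, -0.2, -5.6]
gripper_width: 0.0603
```

```bash
python3 go.py .661,-.025,.0236,-5.9
```

```text
t 12.82 pos [ 0.6634 -0.0252  0.03  ] phi -5.9 w 0.0603 F [-0.5 -0.2 -5.6] q [-0.14  0.45  0.17  1.29 -0.    1.53]
0.0 -0.002 -0.0 -0.24 0.01 0.64
```

Call:
step_arm:
  commands: "0 0 0 -0.2 0 0.2 4.5;0 0 0 -0.2 0 0.4 4.5;0 0 0 -0.2 0 0.55 4.5;0 0 0 -0.2 0 0.65 4.5;0 0 0 -0.2 0 0.65 4.5;0 0 0 -0.2 0 0.65 4.5"

```text
clock: 13.58
position: [0.6604, -0.0248, 0.0237]
eef_rot: [3.137, -0.162, 0.0]
contact_force: [-5.1, 0.4, 3.6]
gripper_width: 0.0603
```

```bash
python3 go.py .661,-.025,.0236,-5.9
```

```text
t 13.57 pos [ 0.6604 -0.0248  0.0237] phi -5.9 w 0.0603 F [-5.1  0.4  3.6] q [-0.14  0.45  0.16  1.28 -0.    1.53]
0.0 -0.0 0.0 0.06 0.01 0.01
```

Call:
step_arm:
  commands: "0 0 0 0 0 0 6.3;0 0 0 0 0 0 7;0 0 0 0 0 0 8.54;0 0 0 0 0 0 8.54;0 0 0 0 0 0 8.54;0 0 0 0 0 -2 8.54;0 0 0 0 0 -5 8.54;0 0 0 0 0 -9 8.54;0 0 0 0 0 -9 8.54"

```text
clock: 14.7
position: [0.6643, -0.0254, 0.1195]
eef_rot: [3.136, -0.162, 0.018]
contact_force: [0.4, -0.1, -0.3]
gripper_width: 0.0855
```

```bash
python3 go.py .4805,-.3708,.10,-28.4
```

```text
t 14.7 pos [ 0.6643 -0.0254  0.1195] phi -5.9 w 0.0855 F [ 0.4 -0.1 -0.3] q [-0.14  0.41  0.3   1.45  0.    1.53]
-0.002 -0.012 0.393 -14.76 36.25 1.8
```

Call:
step_arm:
  commands: "0 0 0.1 -4 5 0 8.54;0 0 0.2 -9 11 0 8.54;0 0 0.3 -12 17 0 8.54;0 0 0.393 -14.8 23 0 8.54;0 0 0.393 -14.8 29 0 8.54;0 0 0.393 -14.8 34 2 8.54;0 0 0.393 -14.8 36.3 3 8.54;0 0 0.393 -14.8 36.3 4 8.54;0 0 0.393 -14.8 36.3 4 8.54;0 0 0.393 -14.8 36.3 4 8.54"

```text
clock: 15.95
position: [0.4766, -0.3696, 0.0728]
eef_rot: [-3.046, 0.769, -0.0]
contact_force: [0.4, -0.2, 0.4]
gripper_width: 0.085
```

```bash
python3 go.py .4805,-.3708,.0,-28.4; python3 - <<'E'
from h import *
a=imaging.get_image("top");b=imaging.get_image("scene")
for n,im,s in(("top",a,(325,176)),("scene",b,(323,216))):
    h=cv2.cvtColor(im,cv2.COLOR_RGB2HSV); m=(h[...,1]<70)&(h[...,2]>95)
    print(n,np.round(rect(n,m,s,.031,60)[:5],1))
cv2.imwrite("pics/p5.png",np.hstack([cv2.resize(a[130:300,240:520],(500,304)),cv2.resize(b[150:320,180:350],(300,304))])[:,:,::-1])
E
```

```text
t 15.95 pos [ 0.4766 -0.3696  0.0728] phi -28.3 w 0.085 F [ 0.4 -0.2  0.4] q [-0.77  0.27  0.03  1.33  0.    1.29]
-0.0 -0.0 0.001 0.4 -0.08 7.28
top [663.9 -22.3 164.4  69.2  83.2]
scene [654.5 -18.7 170.7  70.   83.6]
```

View pics/p5.png

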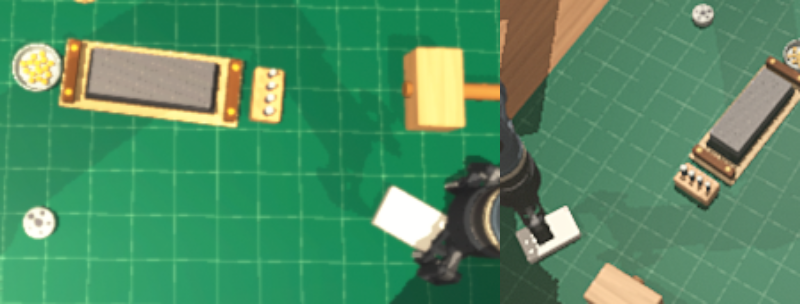

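Call:
step_arm:
  commands: "0 0 0 0.4 -0.1 3 8.54;0 0 0 0.4 -0.1 5.5 8.54;0 0 0 0.4 -0.1 6.7 8.54;0 0 0 0.4 -0.1 7 8.54;0 0 0 0.4 -0.1 7 8.54;0 0 0 0.4 -0.1 7 8.54;0 0 0 0.4 -0.1 7 4;0 0 0 0.4 -0.1 7 4;0 0 0 0.4 -0.1 7 4;0 0 0 0.4 -0.1 7 4;0 0 0 0.4 -0.1 7 4;0 0 0 0.4 -0.1 7 4"

```text
clock: 17.55
position: [0.4807, -0.3725, 0.0034]
eef_rot: [3.044, -0.771, 0.003]
contact_force: [0.5, -0.7, 5.5]
gripper_width: 0.0537
```

```bash
python3 - <<'E'
from h import *
print(plane("top",[(324.6,174.2)],.042), proj("top",[(.661,-.024,.042)]))
c=np.array([.661,-.024]);u=np.array([np.cos(np.radians(84.1)),np.sin(np.radians(84.1))])
print("board",c-.034*u,"anvil",c+.046*u)
E
python3 go.py .6575,-.0578,.14,-5.9
```

```text
[[ 0.65609259 -0.02197458]] [[325.49764681 172.15112915]]
board [ 0.65750505 -0.0578199 ] anvil [0.66572846 0.02175633]
t 17.55 pos [ 0.4807 -0.3725  0.0034] phi -28.4 w 0.0537 F [ 0.5 -0.7  5.5] q [-0.77  0.33 -0.04  1.2  -0.    1.3 ]
0.001 -0.002 -0.393 0.6 -36.08 -13.68
```

```bash
python3 - <<'E'
from h import *
c=np.array([.661,-.024]);u=np.array([np.cos(np.radians(84.1)),np.sin(np.radians(84.1))]);v=np.array([-u[1],u[0]])
for n in("top","scene"):
    im=imaging.get_image(n); cv2.imwrite(f"pics/{n}_sl.png",im[:,:,::-1])
    for nm,d,e,R in(("across",v,u,.05),("along",u,v,.1)):
        s=np.arange(-R,R+.001,.002); G=[]
        for k in np.linspace(-.02,.02,9):
            q=proj(n,[(*(c+a*d+k*e),.042) for a in s]).astype(np.float32)
            G.append(cv2.remap(im,q[:,0].reshape(1,-1).copy(),q[:,1].reshape(1,-1).copy(),cv2.INTER_LINEAR)[0])
        G=np.mean(G,0)
        idx=[i for i in range(len(s)) if abs(s[i])>(.02 if R<.06 else .07)]
        print(n,nm,"(mm:R,G,B)",*[f"{s[i]*1000:.0f}:{G[i][0]:.0f},{G[i][2]:.0f}" for i in idx])
E
```

```text
top across (mm:R,G,B) -50:28,80 -48:32,82 -46:40,86 -44:45,88 -42:40,86 -40:44,82 -38:91,88 -36:184,108 -34:244,143 -32:254,150 -30:246,143 -28:208,137 -26:176,140 -24:168,140 -22:168,140 20:175,145 22:173,144 24:172,143 26:172,143 28:172,144 30:164,137 32:132,111 34:92,78 36:77,64 38:87,59 40:152,76 42:229,115 44:253,140 46:254,144 48:254,142 50:253,139
top along (mm:R,G,B) -100:168,50 -98:179,62 -96:221,96 -94:251,139 -92:255,158 -90:255,155 -88:246,136 -86:186,91 -84:100,52 -82:50,37 -80:60,51 -78:106,89 -76:151,127 -74:167,139 -72:169,141 70:186,155 72:188,156 74:189,157 76:188,157 78:185,154 80:166,138 82:121,97 84:128,78 86:206,103 88:249,135 90:243,130 92:201,95 94:180,83 96:173,79 98:154,64 100:150,49
scene across (mm:R,G,B) -50:229,154 -48:199,129 -46:146,91 -44:94,61 -42:54,42 -40:43,40 -38:48,45 -36:56,51 -34:61,55 -32:83,73 -30:124,109 -28:160,141 -26:171,152 -24:170,150 -22:168,148 20:162,144 22:161,144 24:161,144 26:162,145 28:168,144 30:174,139 32:164,125 34:134,112 36:96,105 38:81,104 40:85,106 42:87,106 44:90,107 46:94,110 48:96,112 50:94,111
scene along (mm:R,G,B) -100:109,71 -98:64,48 -96:39,38 -94:41,40 -92:43,40 -90:43,40 -88:46,43 -86:54,50 -84:61,55 -82:62,57 -80:76,68 -78:115,101 -76:152,133 -74:168,149 -72:168,149 70:169,151 72:171,152 74:173,155 76:176,158 78:175,156 80:164,142 82:137,108 84:102,67 86:78,44 88:67,38 90:73,42 92:96,51 94:125,62 96:146,72 98:152,74 100:151,74
```

Call:
step_arm:
  commands: "0 0 0 0 0 -1 4;0 0 0 0 0 -4 4;0 0 0 0 0 -8 4;0 0 0 0 0 -12 4;0 0 -0.1 0 -4 -13.7 4;0 0 -0.2 0 -9 -13.7 4;0 0 -0.3 0.3 -15 -13.7 4;0 0 -0.393 0.5 -21 -13.7 4;0 0 -0.393 0.5 -27 -13.7 4;0 0 -0.393 0.5 -32 -13.7 4;0 0 -0.393 0.5 -35 -13.7 4;0 0 -0.393 0.5 -36 -13.7 4"

```text
clock: 19.15
position: [0.6556, -0.0555, 0.1383]
eef_rot: [-3.137, 0.157, 0.003]
contact_force: [-0.2, -0.9, -0.4]
gripper_width: 0.0538
```

```bash
python3 go.py .656,-.0575,.0454,-5.9
```

```text
t 19.15 pos [ 0.6556 -0.0555  0.1383] phi -5.7 w 0.0538 F [-0.2 -0.9 -0.4] q [-0.19  0.4   0.33  1.5  -0.    1.48]
-0.0 0.002 0.003 0.08 0.19 9.29
```

Call:
step_arm:
  commands: "0 0 0 0.1 0.1 3 4;0 0 0 0.1 0.1 6 4;0 0 0 0.1 0.1 7.8 4;0 0 0 0.1 0.1 8.5 4;0 0 0 0.1 0.1 8.7 4;0 0 0 0.1 0.1 8.7 4;0 0 0 0.1 0.1 8.7 4"

```text
clock: 20.02
position: [0.6576, -0.0588, 0.0538]
eef_rot: [3.137, -0.162, 0.004]
contact_force: [-0.6, -0.8, -0.6]
gripper_width: 0.0538
```

```bash
python3 go.py .656,-.0575,.0454,-5.9; python3 - <<'E'
from h import *
b=imaging.get_image("scene")[:,:,::-1]
cv2.imwrite("pics/p6.png",cv2.resize(b[150:290,240:400],(640,560)))
E
```

```text
t 20.02 pos [ 0.6576 -0.0588  0.0538] phi -5.9 w 0.0538 F [-0.6 -0.8 -0.6] q [-0.19  0.43  0.19  1.33 -0.    1.48]
0.0 -0.002 -0.0 -0.17 -0.12 0.84
```

View pics/p6.png

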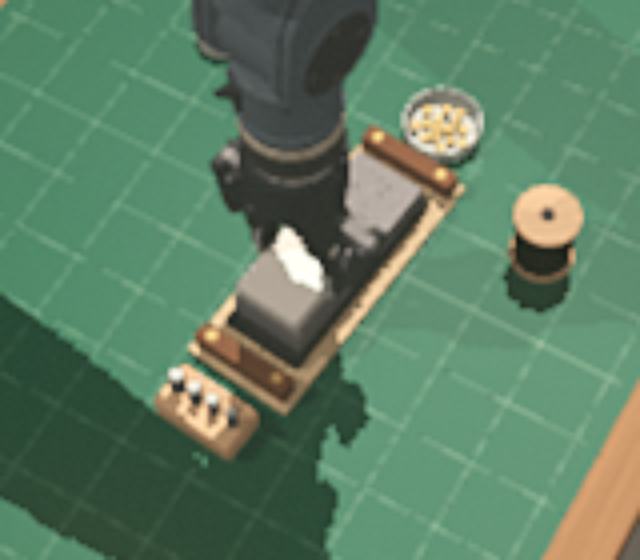

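Call:
step_arm:
  commands: "0 0 0 -0.15 -0.1 0.3 4;0 0 0 -0.15 -0.1 0.55 4;0 0 0 -0.15 -0.1 0.7 4;0 0 0 -0.15 -0.1 0.8 4;0 0 0 -0.15 -0.1 0.8 4;0 0 0 -0.15 -0.1 0.8 4"

```text
clock: 20.82
position: [0.655, -0.0573, 0.0454]
eef_rot: [-3.137, 0.162, 0.0]
contact_force: [-4.0, 0.5, 5.8]
gripper_width: 0.0543
```

```bash
python3 go.py .656,-.0575,.0454,-5.9
```

```text
t 20.82 pos [ 0.655  -0.0573  0.0454] phi -5.9 w 0.0543 F [-4.   0.5  5.8] q [-0.19  0.43  0.17  1.32  0.    1.48]
-0.0 0.0 0.0 0.1 0.01 0.0
```

Call:
step_arm:
  commands: "0 0 0 0 0 0 5.7;0 0 0 0 0 0 6.4;0 0 0 0 0 0 8.54;0 0 0 0 0 0 8.54;0 0 0 0 0 0 8.54;0 0 0 0 0 -2 8.54;0 0 0 0 0 -5 8.54;0 0 0 0 0 -9 8.54;0 0 0 0 0 -9 8.54"

```text
clock: 21.95
position: [0.6588, -0.0581, 0.1415]
eef_rot: [3.136, -0.162, 0.018]
contact_force: [-0.2, -0.1, 1.2]
gripper_width: 0.0853
```

```bash
python3 go.py .4715,.121,.07,-5.9
```

```text
t 21.95 pos [ 0.6588 -0.0581  0.1415] phi -5.9 w 0.0853 F [-0.2 -0.1  1.2] q [-0.19  0.39  0.32  1.49 -0.    1.48]
0.001 -0.012 -0.0 -20.55 -15.9 6.9
```

Call:
step_arm:
  commands: "0 0 0 -4 -3 0 8.54;0 0 0 -9 -7 0 8.54;0 0 0 -14 -11 0 8.54;0 0 0 -18 -14 2 8.54;0 0 0 -20.4 -15.9 5 8.54;0 0 0 -20.4 -15.9 7.5 8.54;0 0 0 -20.4 -15.9 7.5 8.54;0 0 0 -20.4 -15.9 7.5 8.54"

```text
clock: 22.95
position: [0.4695, 0.1215, 0.0604]
eef_rot: [-3.137, 0.162, -0.002]
contact_force: [-0.4, 0.5, 0.1]
gripper_width: 0.0852
```

```bash
python3 go.py .4715,.121,.0,-5.9; python3 - <<'E'
from h import *
a=imaging.get_image("top");b=imaging.get_image("scene")
for n,im in (("top",a),("scene",b)): cv2.imwrite(f"pics/{n}_bd.png",im[:,:,::-1])
for n,im in (("top",a),("scene",b)):
    s=proj(n,[(.6565,-.056,.057)])[0]; m=(im.min(2)>185).astype(np.uint8)
    if n=="scene": m=(im.min(2)>185)
    print(n,s.round(1),np.round(rect(n,m,s,.0545,35)[:5],1))
cv2.imwrite("pics/p7.png",np.hstack([cv2.resize(a[130:300,210:430],(500,386)),cv2.resize(b[130:290,240:365],(300,384+2))])[:,:,::-1])
E
```

```text
t 22.95 pos [0.4695 0.1215 0.0604] phi -5.9 w 0.0852 F [-0.4  0.5  0.1] q [ 0.11 -0.02 -0.32  1.28 -0.    1.79]
-0.0 -0.001 -0.0 0.19 0.04 6.04
top [339.7 173. ] [657.3 -55.7  91.2  62.5  83.6]
scene [315.  215.6] [654.5 -53.9  90.4  56.   83.5]
```

View pics/p7.png

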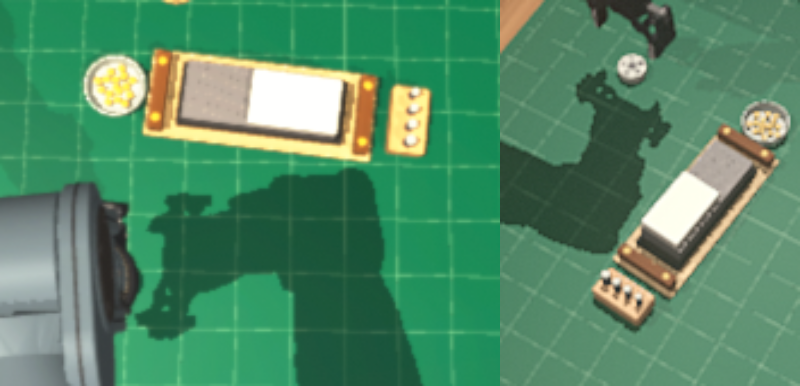

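Call:
step_arm:
  commands: "0 0 0 0.2 0 3 8.54;0 0 0 0.2 0 4.6 8.54;0 0 0 0.2 0 5.4 8.54;0 0 0 0.2 0 5.6 8.54;0 0 0 0.2 0 5.6 8.54;0 0 0 0.2 0 5.6 2.5;0 0 0 0.2 0 5.6 2.5;0 0 0 0.2 0 5.6 2.5;0 0 0 0.2 0 5.6 2.5;0 0 0 0.2 0 5.6 2.5;0 0 0 0.2 0 5.6 2.5;0 0 0 0.2 0 5.6 2.5"

```text
clock: 24.55
position: [0.4715, 0.1216, 0.0042]
eef_rot: [-3.137, 0.162, -0.003]
contact_force: [-0.6, -0.9, 6.0]
gripper_width: 0.0369
```

```bash
python3 go.py .6647,.025,.14,-5.9
```

```text
t 24.55 pos [0.4715 0.1216 0.0042] phi -5.9 w 0.0369 F [-0.6 -0.9  6. ] q [ 0.11  0.03 -0.38  1.16 -0.    1.79]
-0.0 -0.002 -0.0 20.24 7.61 -13.55
```

Call:
step_arm:
  commands: "0 0 0 0 0 -1 2.5;0 0 0 0 0 -4 2.5;0 0 0 0 0 -8 2.5;0 0 0 0 0 -12 2.5;0 0 0 4 2 -13.5 2.5;0 0 0 8 4 -13.5 2.5;0 0 0 13 6 -13.5 2.5;0 0 0 17 7.6 -13.5 2.5;0 0 0 19.5 7.6 -13.5 2.5;0 0 0 20.2 7.6 -13.5 2.5;0 0 0 20.2 7.6 -13.5 2.5;0 0 0 20.2 7.6 -13.5 2.5"

```text
clock: 26.05
position: [0.6627, 0.0256, 0.1383]
eef_rot: [-3.137, 0.161, 0.002]
contact_force: [-0.2, 0.4, -2.3]
gripper_width: 0.0372
```

```bash
python3 go.py .6647,.025,.0462,-5.9; python3 - <<'E'
from h import *
b=imaging.get_image("scene")[:,:,::-1]
cv2.imwrite("pics/p8.png",cv2.resize(b[130:270,270:410],(560,560)))
E
```

```text
t 26.05 pos [0.6627 0.0256 0.1383] phi -5.9 w 0.0372 F [-0.2  0.4 -2.3] q [-0.06  0.41  0.34  1.5   0.    1.61]
0.0 0.001 0.001 0.21 0.04 9.21
```

View pics/p8.png

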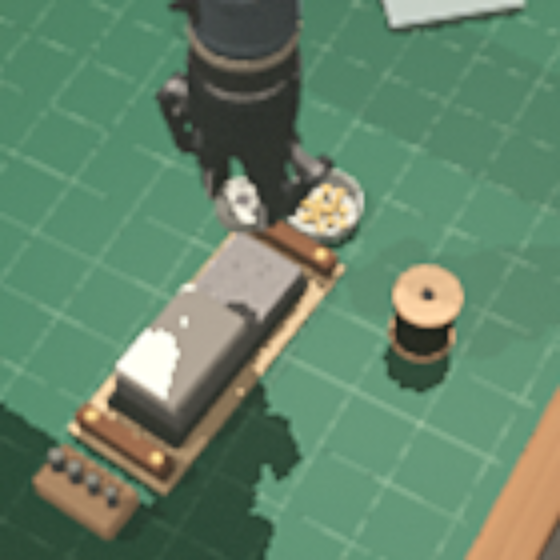

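Anvil is held level above the stone. Lowering.

Call:
step_arm:
  commands: "0 0 0 0.1 0 3 2.5;0 0 0 0.1 0 6 2.5;0 0 0 0.1 0 7.8 2.5;0 0 0 0.1 0 8.4 2.5;0 0 0 0.1 0 8.6 2.5;0 0 0 0.1 0 8.6 2.5;0 0 0 0.1 0 8.6 2.5"

```text
clock: 26.98
position: [0.6657, 0.0249, 0.0537]
eef_rot: [3.137, -0.162, 0.004]
contact_force: [0.4, -0.3, -1.7]
gripper_width: 0.0371
```

```bash
python3 go.py .6647,.025,.0462,-5.9
```

```text
t 26.98 pos [0.6657 0.0249 0.0537] phi -5.9 w 0.0371 F [ 0.4 -0.3 -1.7] q [-0.06  0.44  0.21  1.34 -0.    1.61]
-0.0 -0.002 -0.0 -0.1 0.0 0.75
```

Call:
step_arm:
  commands: "0 0 0 -0.2 0 0.3 2.5;0 0 0 -0.2 0 0.5 2.5;0 0 0 -0.2 0 0.65 2.5;0 0 0 -0.2 0 0.75 2.5;0 0 0 -0.2 0 0.75 2.5;0 0 0 -0.2 0 0.75 2.5"

```text
clock: 27.72
position: [0.6626, 0.0252, 0.0463]
eef_rot: [3.137, -0.162, 0.0]
contact_force: [-3.8, -0.9, 4.8]
gripper_width: 0.0373
```

```bash
python3 go.py .6647,.025,.0462,-5.9
```

```text
t 27.73 pos [0.6626 0.0252 0.0463] phi -5.9 w 0.0373 F [-3.8 -0.9  4.8] q [-0.06  0.44  0.19  1.33 -0.    1.61]
0.0 -0.0 -0.0 0.21 -0.0 0.01
```

Call:
step_arm:
  commands: "0 0 0 0 0 0 4.1;0 0 0 0 0 0 5;0 0 0 0 0 0 7;0 0 0 0 0 0 8.54;0 0 0 0 0 0 8.54;0 0 0 0 0 0 8.54;0 0 0 0 0 -2 8.54;0 0 0 0 0 -5 8.54;0 0 0 0 0 -9 8.54;0 0 0 -5 0 -10 8.54;0 0 0 -10 0 -10 8.54;0 0 0 -16 0 -10 8.54"

```text
clock: 29.22
position: [0.5036, 0.0416, 0.1472]
eef_rot: [-3.137, 0.162, -0.006]
contact_force: [-0.7, -0.1, 0.7]
gripper_width: 0.0852
```

Call:
step_arm:
  commands: "0 0 0 -5 0 0 8.54;0 0 0 -10 0 0 8.54;0 0 0 -10 0 0 8.54;0 0 0 -10 0 0 8.54;0 0 0 -10 0 0 8.54"

```text
clock: 29.85
position: [0.4058, 0.0517, 0.1459]
eef_rot: [-3.137, 0.162, -0.004]
contact_force: [0.0, -0.5, -0.2]
gripper_width: 0.0855
```

```bash
python3 go.py; python3 - <<'E'
from h import *
a=imaging.get_image("top");b=imaging.get_image("scene")
for n,im in (("top",a),("scene",b)):
    s=proj(n,[(.6565,-.056,.057)])[0]; m=(im.min(2)>185)
    print(n,"board",np.round(rect(n,m,s,.0545,35)[:5],1), "anvil guess px",proj(n,[(.6627,.0252,.057)]).round(1))
A=cv2.resize(a[140:210,240:405],(792,336),interpolation=cv2.INTER_CUBIC)
B=cv2.resize(b[170:270,270:400],(340,262),interpolation=cv2.INTER_CUBIC)
C=cv2.resize(b[60:320,200:400],(200,260)); C=cv2.resize(b,(419,262))
o=np.zeros((598,792,3),np.uint8);o[:336]=A;o[336:,:340]=B;o[336:,340:759]=C
cv2.imwrite("pics/p9.png",o[:,:,::-1])
E
```

```text
t 29.85 pos [0.4058 0.0517 0.1459] phi -5.9 w 0.0855 F [ 0.  -0.5 -0.2] q [-0.04 -0.26 -0.36  1.48 -0.    1.64]
top board [654.7 -55.4  91.2  57.4  83.5] anvil guess px [[304.3 169.6]]
scene board [654.5 -53.8  90.7  55.9  83.6] anvil guess px [[330.3 196.2]]
```

View pics/p9.png

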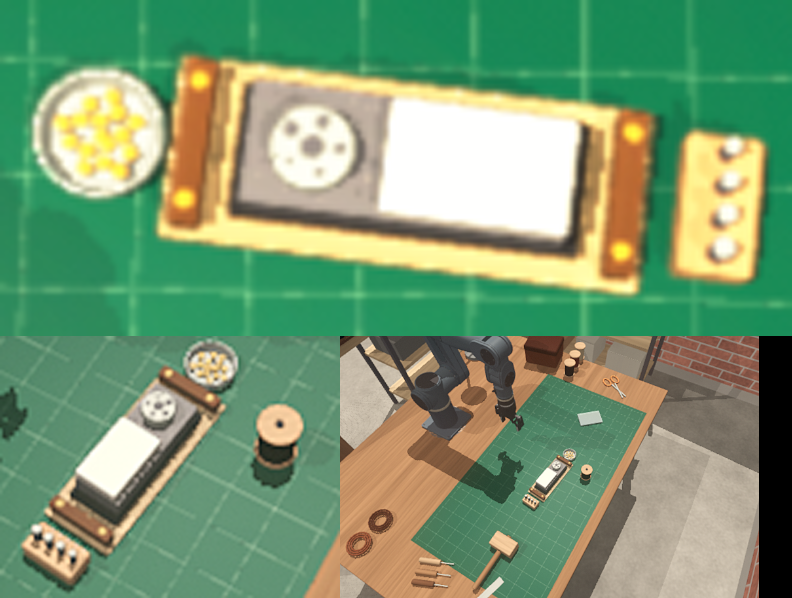

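```bash
python3 -c "
from station import ticket; print(ticket.sign_off())"
```

```text
the job is handed in; nothing more can be done
None
```

I built the stack in order and handed it in at about 30 s on the robot's clock (limit 118 s). The hand-in reports no verdict.

- **How it went:** I lowered the pad, slab, board and anvil one at a time and released each once it was down. The gripper was then lifted clear and pulled back before hand-in.
- **Pad:** it measured at (0.661, −0.024) m, turned 84.0°, against the bed's (0.661, −0.024) m and 84.1°.
- **Slab:** it measured within about 3 mm of the bed centre. A first check with a coarse colour mask was up to 8 mm off and disagreed between the two cameras, so I relied on a finer edge check from both.
- **Board:** it sits at the punch-block end, about 33 mm from the slab's centre along its length. It is within about 4 mm of the slab's middle across the width and turned 83.5°.
- **Anvil:** it sits flat on the bare stone at the dish end, dimples up and clear of the board. I judged this from the last picture and the release position rather than measuring it separately.
- **Left alone:** the glass plate, mallet and thread spool look unmoved in the last picture.

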